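Seal the storage pan with its washed lid

TASK

The cutter and nozzles are clean and back in their steel storage pan, so close it. Take the washed lid out of the drying rack and lay it flat on the bare worktop, handle up, let go of it and take it again to set it on the pan, then press it down until both ends have snapped in and the lid sits level and flush on the pan's rim all round. Leave the lid released, and leave the other things on the table where they are.

Things in the scene. Friction and masses are not known exactly. Their poses are not given: they have to be found in the camera images.
- lid: Loose seal lid, 0.2 kg, rigid: steel plate 108 (x) by 176 (y) by 6 mm with a plug below and a black bar handle on top. Origin: centre of the plate's underside; z up through the handle, y along the long side; symmetric under a half turn about z. It starts upright in the rack on a long edge: z (handle) points along the rack's +x, away from the robot, the plug towards it; leans at most 3 degrees.
- lid_handle (a point): Middle of the lid's handle, on its z axis 28 mm above its origin. The handle is a solid bar 14 (x) by 80 (y) mm; its top is 38 mm above the lid's origin, the plate's top 6 mm above it. Grip it across the lid's x.
- lid_plug (a point): Centre of the plug's flat underside, 24 mm below the lid's origin. The plug's lowest 4 mm are a black rubber lip 82 (x) by 150 (y) mm; the 20 mm between lip and plate are a groove, 78 by 140 mm. Lying handle up, the lid rests on this face, its origin 24 mm above the worktop.
- lid_edge (a point): Middle of the lid's -x long edge, half way through the plate (x = -54, z = 3 mm in the lid's frame): the top edge in the rack, about 124 mm above the worktop. The outer 13 mm of the edge are bare 6 mm plate; deeper down, fingers from above pinch plate and plug lip together, 30 mm thick.
- lid_corner_a (a point): Underside corner of the lid's steel flange, at (+54, +88) mm in the lid's frame (z = 0). Once the lid is home it lies at the height of point pan_rim.
- lid_corner_b (a point): Underside corner of the lid's steel flange, at (+54, -88) mm in the lid's frame (z = 0). Once the lid is home it lies at the height of point pan_rim.
- lid_corner_c (a point): Underside corner of the lid's steel flange, at (-54, +88) mm in the lid's frame (z = 0). Once the lid is home it lies at the height of point pan_rim.
- lid_corner_d (a point): Underside corner of the lid's steel flange, at (-54, -88) mm in the lid's frame (z = 0). Once the lid is home it lies at the height of point pan_rim.
- pan: Open steel storage pan, fixed, 108 (x) by 176 (y) mm over its flat rim, 80 mm high; a cutter and two nozzles stand in it, below the plug's reach. Origin: centre of its underside on the worktop; y along its long side. Its mouth is 86 by 154 mm (2 mm clearance round the lid's plug), with a 4 mm bevel as lead-in.
- pan_rim (a point): Centre of the pan's mouth at the height of its rim's top face, 80 mm above the worktop; axes as the pan's. The lid is home when its origin is here, its y along the pan's y (either way round).
- pan_beads (a point): Middle between the four black sprung beads, 16.5 mm below the rim; two in each short end wall (y = +-77, x = +-23 mm), 5 mm proud. The lid's lip stops on them, its plate 10 mm above the rim. Pressing the plate down 60 mm from its middle with 10 to 16 N makes that end snap home, and its beads hold it; then the other end likewise. In the middle it takes 30 to 40 N.
- rack: Drying rack, fixed: white drip tray 134 (x) by 206 (y) mm, two wire rails along x at y = +82 and -82 mm, each with eight upright prongs 5 mm thick, tops 68 mm above the worktop, 14 mm apart. Origin: centre of the tray's underside. The worktop on the robot's side (rack x from -80 to -230 mm) is bare: room to lay the lid.
- rack_slot (a point): Foot of the slot that the lid stands in, along the rack's y: midway between the rails, at the height of their tops, 15.5 mm above the worktop. The prongs leave a gap 9 mm wide for the 6 mm plate; the lid must be lifted straight up by 60 mm to be clear of them.
- scale_roll (a point): Point just above the top of the roll that stands in a foil tin on the fixed bench scale (321 in x, 214 in y, 112 mm high, always in the same place) between the pan and the rack: carry the lid over it, higher than this point, or round it.
- jam_jar: Jam jar with a yellow lid, 71 mm wide, 110 mm high, loose bystander behind the pan. Origin at its foot.
- cream_tub: Open tub, 111 mm wide, 93 mm high, loose bystander behind the scale. Origin at its foot.
- dough_scraper: Bench scraper with a blue back, 98 by 126 by 21 mm, lying, loose bystander left of the pan. Origin at its underside.
- pastry_brush: Flat pastry brush, 43 by 240 by 15 mm, lying near the table's front edge at the right, loose bystander. Origin at its underside.
- ring_cutter: Steel ring cutter, 71 mm wide, 35 mm high, loose bystander behind the scale at the right. Origin at its foot.

How it is judged:
By the outcome, as a careful person would: the job done as asked, in the order asked, and still so for the second after the job is handed in, with the robot touching nothing.
It also fails if it takes over 61 s, if anything falls off the work surface, if the arm or the gripper's body presses on something with over 40 N, if the wrist force passes 120 N, or if a joint passes its speed limit or range.

ROBOT

A 6-joint arm with a two-finger parallel gripper is mounted at the origin on a cart in front of the work surface, level with it; the furniture and walls round the work are solid. World frame = base frame: x ahead of the robot, y to its left, z up, the work surface at z = 0. Lengths are in mm, angles in rad, forces in N, time in s.
With the tool pointing down it reaches from about 375 to 750 mm from the base axis. Payload 9 kg.
Tool frame: the origin (TCP) lies between the finger pads; the fingertips stand 17 mm ahead of it and the grasp point (between the pads) lies 2 mm behind it (bot.nose_length is the distance from the TCP to the fingertips, in mm); z points along the fingers, y is the line along which they close (so a half turn about z gives the same grasp; the last joint's range is limited). The gripper opens to 85 mm and grips with 20 to 120 N. Pads are 22 mm wide; open, the fingers measure 114 mm over their backs; the gripper's body (76 mm by 85 mm) begins 54 mm behind the grasp point. The pads swing forward as they close: fully open they stand 13 mm farther back than shut.
Start: joints at [-0.218, 0.104, 0.097, 1.564, 0, 1.353], TCP at [600.029, 0.003, 248.331] pointing down, gripper open.
Joint ranges: [-2.99, 2.99], [-0.84, 1.86], [-1.1, 1.16], [-1.84, 2.11], [-1.51, 1.56], [-3.14, 3.14]. Speed limits (rad/s): [2.22, 2.22, 2.57, 3.14, 3.14, 3.14].

INTERFACE

Orientations are given as a unit quaternion [x, y, z, w].
In Python, from plant import bot gives the robot as it stands. The module is installed in compiled form; this text tells all that it offers.
- The arm moves only by the tool move_arm, never from a script. Its argument "rows" is text: rows parted by semicolons, each of 5 numbers parted by spaces: the opening, from 0 (shut) to 1 (fully open), then the shift along the tool's x, y, z in mm, then the turn about the tool's z in degrees. In form: grip tx ty tz yaw; .... A call has 1 to 10 rows; each row is the pose to reach, as a shift and turn from the pose commanded when the call began, along the tool's axes at that moment; what a row does not reach only later rows make up. A row lasts 1/8 s, in which the tool goes at most 62.5 mm and 10.7 degrees, less where a joint would pass 70% of its speed; a pose out of reach is approached as far as the arm can. A call with a gripper value outside its range is refused whole. The fingers move at their own pace and stop on an object; "newtons" is the grip in N (left out, the last holds). Time passes only in rows, so rows that repeat a pose let the fingers close. It gives the time, the measured TCP pose, the force, the opening and the grip force at its end, in the units of the state.
- bot.read_state(): the state, without advancing time (a new reading comes with each control period).
- bot.capture(name): name is "scene" or "side" or "wrist"; returns a dict with "color" (384x512x3 uint8, red, green, blue), "fx", "fy", "cx", "cy" (pixels), "rvec" (rotation vector, rad) and "tvec" (3), from world to camera coordinates, as OpenCV has them; the wrist camera has in their place "hand_eye" (4x4, takes a point from camera to tool coordinates, whose origin is the TCP and whose axes are the flange's). Camera axes: x right, y down, z forward; pixel columns grow to the right and rows downward; lengths in mm; the calibration is good to about 2 mm. A picture is of the moment at which its call begins: read the wrist's pose just before it. There is no depth.
- bot.sign_off(): hands the job in; it is judged then, once.
The state is a dict: "clock": time; "qpos": joint angles; "joint_velocities": joint speeds; "joint_efforts": joint torques, N m; "tool_pos": TCP position; "tool_rot": TCP orientation; "contact_force": force on the tool from outside, world axes, zero at the start; "wrist_torque": the same for the moment, N m; "gripper_width": opening from 0.0 (shut) to 1.0 (fully open); "finger_force": force on a finger pad.
Only numpy, scipy, OpenCV 4.12 (cv2) and the standard library are available. Lean on these libraries where they do the work, as an engineer would, in place of code of your own. Each camera call takes 0.05 s, during which the arm holds its last target. There are 200 camera calls.

## Working session

There is one attempt and no reset: what is moved stays moved. The work goes in short steps, Python scripts to look and compute and a tool call to move; the robot and the scene stay as the last step left them, time stands still between calls to the robot, and variables do not carry over. Pictures are saved under pics/ and viewed, at most 10 in all, crops included, and the job is handed in when it is done.

Besides the shell and the picture viewer there is one more tool, called after "Request:" by a JSON object that holds its "method" and its "body". move_arm: Moves the arm, as the interface text tells. Its arguments: {"type":"object","properties":{"rows":{"type":"string"},"newtons":{"type":"number"}},"required":["rows"]}

```bash
mkdir -p pics; python3 - <<'E'
from plant import bot
import cv2
for n in("scene","side"):
    c=bot.capture(n); cv2.imwrite(f"pics/{n}0.png",c["color"][:,:,::-1]); print(n,c["fx"],c["fy"],c["cx"],c["cy"],c["rvec"],c["tvec"])
s=bot.read_state(); print(s)
c=bot.capture("wrist"); print(c["fx"],c["cx"],c["cy"],c["hand_eye"]); cv2.imwrite("pics/w0.png",c["color"][:,:,::-1])
E
```

```text
scene 481.7325578486363 481.7325578486363 261.48322520006377 189.97763410854103 [ 2.03200388 -0.73853704  0.43248749] [-393.54052652  278.83926738 1342.74289473]
side 460.01959373355174 460.01959373355174 250.92626458216515 191.12191655408998 [ 1.68711897 -1.29729496  0.80683789] [-146.23994947  352.71065915 1238.40804493]
{'clock': 0.1, 'qpos': array([-2.17703299e-01,  1.04645961e-01,  9.65606252e-02,  1.56389422e+00,
        3.06758348e-05,  1.35311556e+00]), 'joint_velocities': array([-0.00121879, -0.0024562 ,  0.00089565,  0.00205928, -0.00024423,
       -0.00123377]), 'joint_efforts': array([ 5.58294560e-03, -5.58208680e+01,  5.04719281e+01,  1.31238697e-02,
       -3.14059680e-04, -9.08449465e-05]), 'tool_pos': array([5.99730567e+02, 7.61513615e-02, 2.47603815e+02]), 'tool_rot': array([ 7.07114628e-01,  7.07098686e-01, -3.05178289e-04, -5.07058205e-04]), 'contact_force': array([-0.12082981, -0.16026522,  0.11301311]), 'wrist_torque': array([-0.03660065,  0.00989412, -0.00565269]), 'finger_force': 0.0, 'gripper_width': 1.0001442079218614}
315.2956012201519 256.30006880457006 190.87710256295227 [[-5.84291582e-04 -9.57790010e-01 -2.87468181e-01  7.28097988e+01]
 [ 9.99999336e-01 -2.74192078e-04 -1.11898562e-03  9.67926016e-01]
 [ 9.92931753e-04 -2.87468644e-01  9.57789535e-01 -1.25070433e+02]
 [ 0.00000000e+00  0.00000000e+00  0.00000000e+00  1.00000000e+00]]
```

View pics/scene0.png

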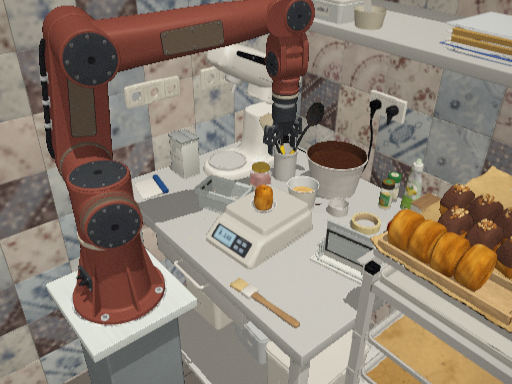

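View pics/side0.png

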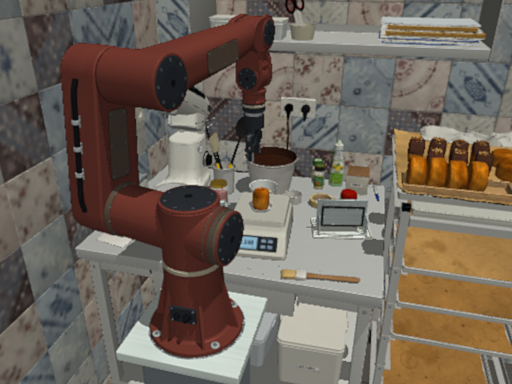

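The scene and side views show the pan at about (225,190) scene, and the lid upright in the rack at about (350,245) scene / (342,217) side. I'll make enlarged crops for corner picking.

```bash
cat > h.py <<'E'
import numpy as np, cv2
from scipy.spatial.transform import Rotation as R
from plant import bot
def cam(n):
    s=bot.read_state(); c=bot.capture(n); K=np.array([[c["fx"],0,c["cx"]],[0,c["fy"],c["cy"]],[0,0,1]])
    if n=="wrist":
        T=np.eye(4);T[:3,:3]=R.from_quat(s["tool_rot"]).as_matrix();T[:3,3]=s["tool_pos"]
        W=T@c["hand_eye"]; Rw=W[:3,:3]; o=W[:3,3]
    else:
        Rm=cv2.Rodrigues(np.array(c["rvec"]))[0]; Rw=Rm.T; o=-Rm.T@np.array(c["tvec"])
    return c["color"],K,Rw,o
def onz(K,Rw,o,uv,z):
    d=Rw@np.linalg.inv(K)@np.array([uv[0],uv[1],1.]); return o+d*(z-o[2])/d[2]
def proj(K,Rw,o,P):
    p=(np.atleast_2d(P)-o)@Rw; p=p@K.T; return p[:,:2]/p[:,2:]
def save(n,img): cv2.imwrite("pics/"+n,img[:,:,::-1])
E
python3 - <<'E'
from h import *
C=cam("scene");S=cam("side")
a=cv2.resize(C[0][150:300,180:400],None,fx=3.6,fy=3.6,interpolation=2)[:,:792]
save("c1.png",a)
for n,k,pts in(("scene",C,[(328,226),(377,247)]),("side",S,[(317,202),(367,205)])):
    for p in pts: print(n,p,onz(*k[1:],p,124).round())
print("pan",[onz(*C[1:],p,80).round() for p in [(207,178),(251,187),(193,188),(235,210)]])
E
```

```text
scene (328, 226) [ 540. -269.  124.]
scene (377, 247) [ 573. -422.  124.]
side (317, 202) [ 542. -244.  124.]
side (367, 205) [ 564. -413.  124.]
pan [array([465., 238.,  80.]), array([548.,  93.,  80.]), array([389., 213.,  80.]), array([419.,  17.,  80.])]
```

View pics/c1.png

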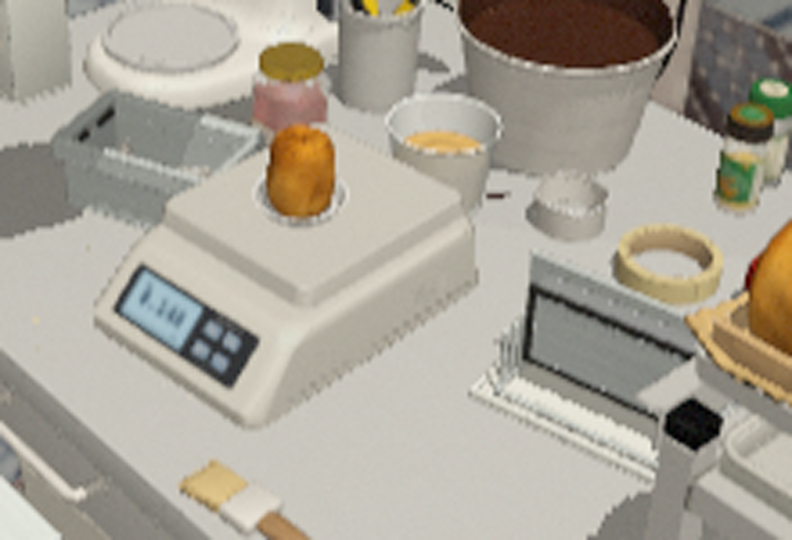

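The crop shows the lid standing in the rack (top-left corner at crop (532,250)), the scale with its roll in the middle, and the pan at the left, partly hidden. I'll move above the rack for a close wrist view.

Request:
{"method": "move_arm", "body": {"rows": "1 -60 -9 -20 0;1 -120 -18 -40 0;1 -180 -27 -52 0;1 -240 -36 -52 0;1 -300 -45 -52 0;1 -300 -45 -52 0;1 -300 -45 -52 0;1 -300 -45 -52 0"}}

```text
clock: 1.25
tool_pos: [555.4, -298.7, 300.6]
tool_rot: [0.707, 0.708, 0.0, 0.0]
contact_force: [-0.5, 0.1, 0.4]
gripper_width: 0.995
finger_force: 0.0
```

```bash
python3 - <<'E'
from h import *
C=cam("scene")
print("brush",[onz(*C[1:],p,8).round() for p in [(232,287),(297,323)]])
s=bot.read_state();print(s["clock"],s["tool_pos"],s["joint_velocities"].round(3),s["contact_force"])
W=cam("wrist"); np.savez("w1.npz",*W[1:]); save("w1.png",cv2.resize(W[0],None,fx=1.5,fy=1.5,interpolation=2))
E
```

```text
brush [array([ 242., -195.,    8.]), array([ 291., -406.,    8.])]
1.3 [ 555.47167414 -298.68592538  300.65300646] [ 0.002 -0.    -0.    -0.001 -0.    -0.001] [ 0.42057286 -0.01305901  0.28533091]
```

View pics/w1.png

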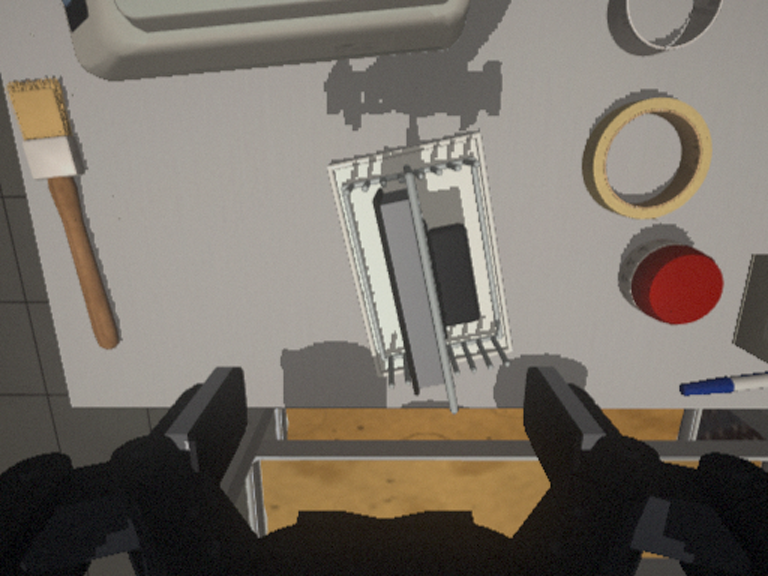

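The wrist view shows the lid's top edge running from (407,168) to (455,411), in picture pixels at 1.5x. The tray corners are at about (330,167), (478,130), (510,347) and (382,374).

```bash
python3 - <<'E'
from h import *
z=np.load("w1.npz");k=[z[f] for f in z.files]
u=lambda p:((p[0]+.5)/1.5-.5,(p[1]+.5)/1.5-.5)
a,b=[onz(*k,u(p),124) for p in[(407,168),(455,411)]]
d=b-a;print(a.round(1),b.round(1),np.linalg.norm(d),(a+b)/2,"yaw of -y dir",np.degrees(np.arctan2(d[0],-d[1])))
print([onz(*k,u(p),10).round(0) for p in[(330,167),(478,130),(510,347),(382,374)]])
print("brush",[onz(*k,u(p),10).round(0) for p in[(10,85),(78,172),(118,345)]])
print("scale",[onz(*k,u(p),30).round(0) for p in[(95,80),(470,35)]])
E
```

```text
[ 569.9 -239.8  124. ] [ 607.1 -410.4  124. ] 174.60594001567787 [ 588.52479194 -325.05933569  124.        ] yaw of -y dir 12.310153719106632
[array([ 509., -244.,   10.]), array([ 634., -214.,   10.]), array([ 676., -411.,   10.]), array([ 554., -439.,   10.])]
brush [array([ 251., -180.,   10.]), array([ 294., -249.,   10.]), array([ 302., -409.,   10.])]
scale [array([ 332., -178.,   30.]), array([ 620., -147.,   30.])]
```

Request:
{"method": "move_arm", "body": {"rows": "1 -26 33 50 -10;1 -26 33 100 -12.3;1 -26 33 135 -12.3;0.6 -26 33 150 -12.3;0.6 -26 33 160 -12.3;0.6 -26 33 169 -12.3;0.6 -26 33 169 -12.3;0.6 -26 33 169 -12.3", "newtons": 40}}

```text
clock: 2.35
tool_pos: [588.4, -326.3, 132.4]
tool_rot: [0.627, 0.779, 0.0, 0.001]
contact_force: [0.2, 0.4, -0.1]
gripper_width: 0.601
finger_force: 0.0
```

```bash
python3 - <<'E'
from h import *
W=cam("wrist"); np.savez("w2.npz",*W[1:]); save("w2.png",cv2.resize(W[0],None,fx=1.5,fy=1.5,interpolation=2))
E
```

```text
(no output)
```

View pics/w2.png

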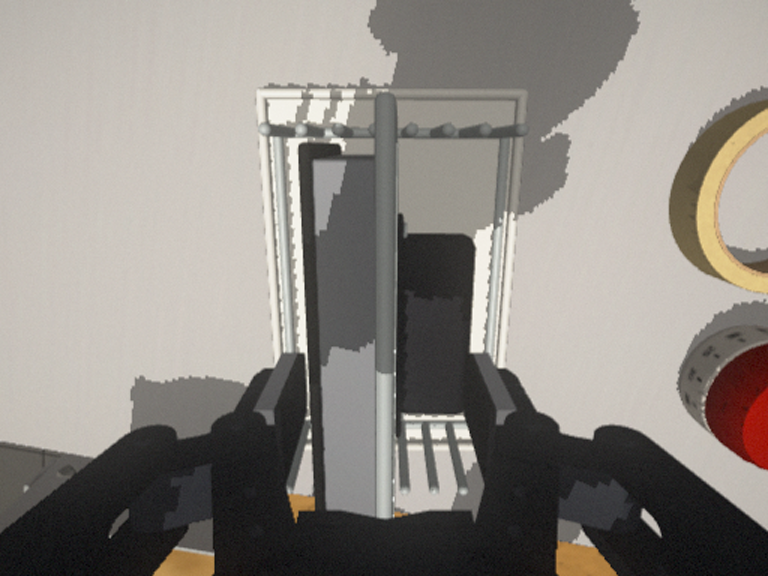

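Yaw matches, and the lid's edge (column 385) is centred between the fingers (about 265–510). I'll close and lift.

Request:
{"method": "move_arm", "body": {"rows": "0.3 0 0 1 0;0 0 0 1 0;0 0 0 1 0;0 0 0 1 0;0 0 0 1 0;0 0 -10 0 0;0 0 0 -25 0;0 0 0 -25 0", "newtons": 60}}

```text
clock: 3.4
tool_pos: [588.7, -326.5, 157.8]
tool_rot: [0.627, 0.779, -0.0, 0.001]
contact_force: [0.0, 0.1, -1.4]
gripper_width: 0.044
finger_force: 60.4
```

One of those rows had a typo: a 10 mm sideways step inside the slot. I'll lift clear and check the grip.

Request:
{"method": "move_arm", "body": {"rows": "0 0 0 -20 0;0 0 0 -40 0;0 0 0 -60 0;0 0 0 -75 0;0 0 0 -75 0;0 0 0 -75 0"}}

```text
clock: 4.15
tool_pos: [587.8, -325.9, 230.6]
tool_rot: [0.627, 0.779, 0.0, -0.0]
contact_force: [-0.2, 0.5, -1.2]
gripper_width: 0.046
finger_force: 60.4
```

```bash
python3 - <<'E'
from h import *
W=cam("wrist"); S=cam("side"); np.savez("w3.npz",*W[1:]); a=cv2.resize(W[0],(512,384))
b=cv2.resize(S[0][130:274,260:400],(395,406),interpolation=2); o=np.zeros((406,790,3),np.uint8);o[:384,:395]=a[:,60:455];o[:,395:]=b
save("w3.png",o); s=bot.read_state(); print(s["contact_force"],s["wrist_torque"],s["tool_pos"])
E
```

```text
[ 0.6226601   0.04995803 -2.44944426] [ 0.03284156  0.04749421 -0.02485939] [ 587.66816716 -325.72927856  230.20379979]
```

View pics/w3.png

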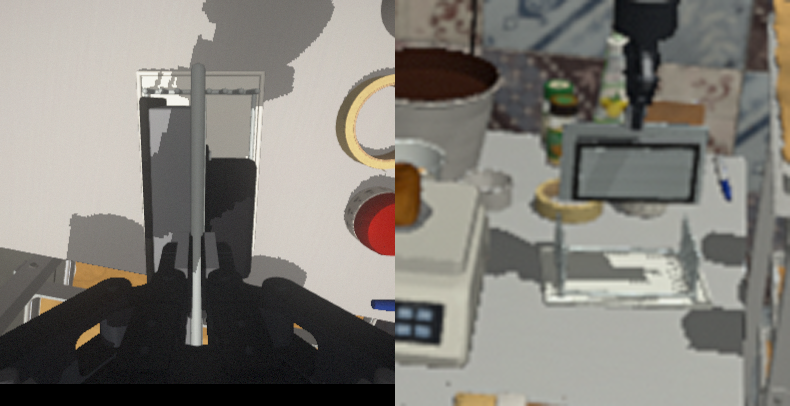

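The lid is held firmly and hangs level above the rack. I'll carry it to the bare worktop with yaw squared to the world, and lower it near the surface.

Request:
{"method": "move_arm", "body": {"rows": "0 20 -40 0 6;0 41 -88 0 12.3;0 41 -88 0 12.3;0 41 -88 40 12.3;0 41 -88 80 12.3;0 41 -88 100 12.3;0 41 -88 109 12.3;0 41 -88 109 12.3;0 41 -88 109 12.3"}}

```text
clock: 5.38
tool_pos: [494.0, -305.3, 123.9]
tool_rot: [0.707, 0.707, 0.0, 0.001]
contact_force: [0.4, -0.1, -2.0]
gripper_width: 0.048
finger_force: 60.4
```

Request:
{"method": "move_arm", "body": {"rows": "0 0 0 2 0;0 0 0 3 0;0 0 0 4 0;0 0 0 5 0;0 0 0 6 0;0 0 0 6 0"}}

```text
clock: 6.12
tool_pos: [493.4, -304.8, 116.4]
tool_rot: [0.707, 0.707, 0.0, 0.0]
contact_force: [-0.3, 0.0, -1.1]
gripper_width: 0.048
finger_force: 60.5
```

Request:
{"method": "move_arm", "body": {"rows": "0 0 0 1 0;0 0 0 1 0;0 0 0 2 0;0 0 0 2 0"}}

```text
clock: 6.62
tool_pos: [494.1, -305.3, 115.9]
tool_rot: [0.707, 0.707, 0.0, 0.001]
contact_force: [-1.0, -1.2, 9.0]
gripper_width: 0.045
finger_force: 61.9
```

Request:
{"method": "move_arm", "body": {"rows": "0 0 0 -2 0;0.15 0 0 0 0;0.35 0 0 1 0;0.35 0 0 2 0;0.35 0 -5 2 0;0.35 0 -10 3 0;0.35 0 -15 4 0;0.35 0 -20 6 0;0.35 0 -25 8 0;0.35 0 -25 8 0", "newtons": 20}}

```text
clock: 7.88
tool_pos: [467.9, -304.7, 106.1]
tool_rot: [0.707, 0.707, -0.0, -0.0]
contact_force: [-0.4, 0.2, -0.0]
gripper_width: 0.352
finger_force: 0.2
```

```bash
python3 - <<'E'
from h import *
W=cam("wrist"); S=cam("side"); a=W[0]
b=cv2.resize(S[0][150:294,240:380],(395,406),interpolation=2); o=np.zeros((406,790,3),np.uint8);o[:384,:395]=a[:,60:455];o[:,395:]=b
save("w4.png",o); s=bot.read_state(); print(s["contact_force"],s["tool_pos"],s["gripper_width"])
E
```

```text
[-0.65908198  0.08509938 -0.93764485] [ 468.3326278  -304.72163654  106.34446742] 0.34958268571904827
```

View pics/w4.png

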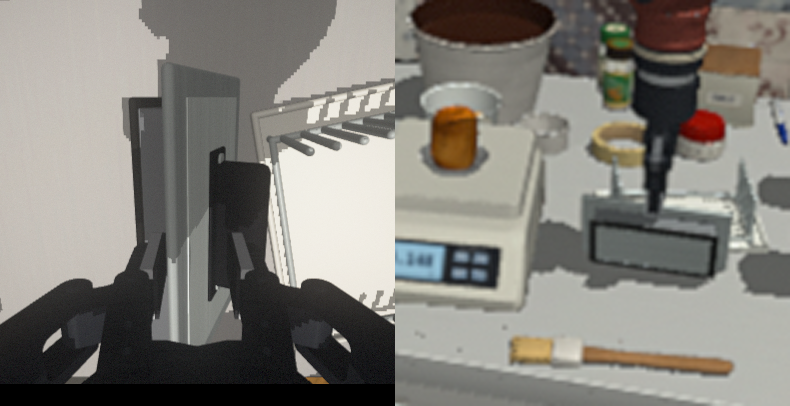

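The lid leans back evenly on the robot-side finger, with its foot on the worktop. I'll follow the tipping arc down.

Request:
{"method": "move_arm", "body": {"rows": "0.35 0 -5 2 0;0.35 0 -10 4 0;0.35 0 -15 6 0;0.35 0 -20 8 0;0.35 0 -25 10 0;0.35 0 -30 13 0;0.35 0 -35 16 0;0.35 0 -40 19 0;0.35 0 -45 22 0;0.35 0 -45 22 0"}}

```text
clock: 9.22
tool_pos: [422.9, -304.6, 84.0]
tool_rot: [0.707, 0.707, 0.0, -0.0]
contact_force: [-0.5, 1.3, 0.1]
gripper_width: 0.344
finger_force: 0.2
```

Request:
{"method": "move_arm", "body": {"rows": "0.35 0 -4 3 0;0.35 0 -8 6 0;0.35 0 -12 10 0;0.35 0 -16 13 0;0.35 0 -20 18 0;0.35 0 -24 22 0;0.35 0 -28 27 0;0.35 0 -31 31 0;0.35 0 -31 31 0"}}

```text
clock: 10.35
tool_pos: [391.9, -305.2, 54.7]
tool_rot: [0.707, 0.707, -0.001, 0.0]
contact_force: [-10.2, 4.1, 15.4]
gripper_width: 0.353
finger_force: 33.7
```

```bash
python3 - <<'E'
from h import *
W=cam("wrist"); S=cam("side"); a=W[0]
b=cv2.resize(S[0][150:294,240:380],(395,406),interpolation=2); o=np.zeros((406,790,3),np.uint8);o[:384,:395]=a[:,60:455];o[:,395:]=b
save("w5.png",o); s=bot.read_state(); print(s["contact_force"],s["tool_pos"],s["gripper_width"])
E
```

```text
[-9.74812042  4.49858338 15.87632229] [ 391.90732575 -305.15144064   54.69807718] 0.353991721707819
```

View pics/w5.png

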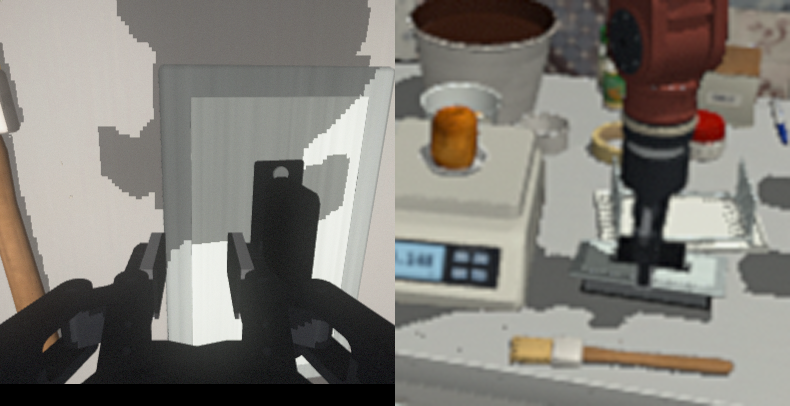

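The lid is about 20° from flat, and the handle-side finger is starting to press on the plate (15 N). I'll ease off and let the edge slide down the finger.

Request:
{"method": "move_arm", "body": {"rows": "0.35 0 0 -3 0;0.35 0 -3 -5 0;0.35 0 -6 -5 0;0.35 0 -9 -4 0;0.35 0 -12 -3 0;0.35 0 -15 -3 0;0.35 0 -18 -3 0;0.35 0 -22 -3 0;0.35 0 -26 -3 0;0.35 0 -26 -3 0"}}

```text
clock: 11.7
tool_pos: [366.1, -304.7, 56.3]
tool_rot: [0.707, 0.707, 0.0, 0.0]
contact_force: [-0.6, -0.2, -0.5]
gripper_width: 0.348
finger_force: 0.0
```

Request:
{"method": "move_arm", "body": {"rows": "0.35 0 0 -40 0;0.35 0 0 -90 0;0.6 10 40 -150 0;1 20 80 -200 0;1 20 80 -200 0;1 20 80 -200 0;1 20 80 -200 0"}}

```text
clock: 12.58
tool_pos: [445.3, -284.4, 254.6]
tool_rot: [0.707, 0.707, -0.0, -0.001]
contact_force: [-0.8, -0.9, 0.5]
gripper_width: 0.999
finger_force: 0.0
```

```bash
python3 - <<'E'
from h import *
W=cam("wrist"); np.savez("w6.npz",*W[1:]); save("w6.png",cv2.resize(W[0],None,fx=1.5,fy=1.5,interpolation=2)); s=bot.read_state(); print(s["contact_force"],s["tool_pos"])
E
```

```text
[-0.58523252  0.24102164  0.13477631] [ 445.24984561 -284.49354304  254.69162667]
```

View pics/w6.png

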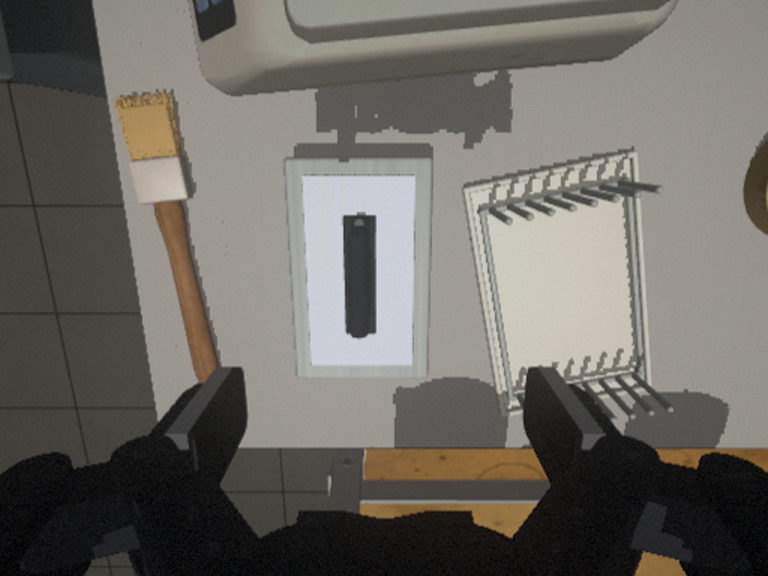

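The lid lies flat, handle up, square to the tool. Its plate corners are at about (285,158), (432,157), (429,376) and (298,376). With it released, I'll look at the pan from above before taking the lid again.

Request:
{"method": "move_arm", "body": {"rows": "1 60 3 -40 0;1 120 6 -45 0;1 180 10 -45 0;1 240 13 -45 0;1 300 16 -45 0;1 360 20 -45 0;1 420 23 -45 0;1 464 25 -45 0;1 464 25 -45 0;1 464 25 -45 0"}}

```text
clock: 13.88
tool_pos: [470.9, 178.6, 300.5]
tool_rot: [0.707, 0.707, -0.001, -0.0]
contact_force: [-0.3, -0.7, -0.5]
gripper_width: 0.999
finger_force: 0.0
```

```bash
python3 - <<'E'
from h import *
z=np.load("w6.npz");k=[z[f] for f in z.files]
u=lambda p:((p[0]+.5)/1.5-.5,(p[1]+.5)/1.5-.5)
c=[onz(*k,u(p),30)for p in[(285,158),(432,157),(429,376),(298,376)]];print(np.round(c),np.mean(c,0))
h=[onz(*k,u(p),62)for p in[(344,214),(376,215),(375,334),(345,334)]];print(np.round(h),np.mean(h,0))
W=cam("wrist"); np.savez("w7.npz",*W[1:]); save("w7.png",cv2.resize(W[0],None,fx=1.5,fy=1.5,interpolation=2)); s=bot.read_state(); print(s["clock"],s["tool_pos"])
E
```

```text
[[ 374. -220.   30.]
 [ 479. -220.   30.]
 [ 482. -392.   30.]
 [ 374. -393.   30.]] [ 427.40924114 -306.26297076   30.        ]
[[ 418. -256.   62.]
 [ 440. -257.   62.]
 [ 439. -342.   62.]
 [ 417. -342.   62.]] [ 428.34755244 -299.28583412   62.        ]
13.925 [471.0978187  178.22385271 300.71885759]
```

View pics/w7.png

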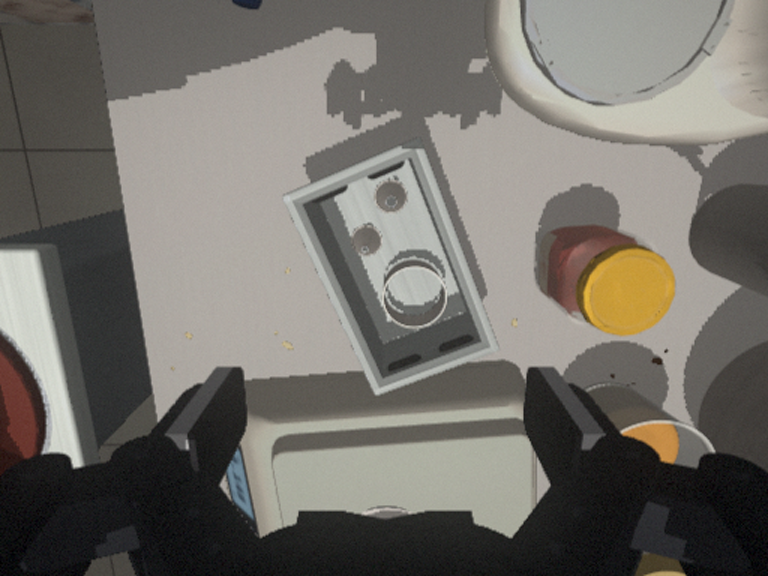

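The pan rim's outer corners are at about (285,195), (417,149), (497,350) and (378,394), so it's yawed roughly 22°. I'll refine the pan and lid poses by fitting the model edges to the image gradients.

```bash
cat > fit.py <<'E'
from h import *
from scipy.optimize import minimize
def fit(png,npz,rects,p0):
    z=np.load(npz);k=[z[f] for f in z.files]
    g=cv2.GaussianBlur(cv2.cvtColor(cv2.imread("pics/"+png),cv2.COLOR_BGR2GRAY).astype(np.float32),(0,0),2)
    m=np.hypot(cv2.Sobel(g,5,1,0),cv2.Sobel(g,5,0,1)); m=np.minimum(m,60)
    t=np.linspace(-.95,.95,60)
    P=[]
    for hx,hy,h in rects:
        for s in(-1,1): P+=[np.c_[t*hx,0*t+s*hy,0*t+h],np.c_[0*t+s*hx,t*hy,0*t+h]]
    P=np.concatenate(P)
    def f(p,m=m):
        c,s=np.cos(p[2]/50),np.sin(p[2]/50)
        q=np.c_[c*P[:,0]-s*P[:,1]+p[0],s*P[:,0]+c*P[:,1]+p[1],P[:,2]]
        v=((proj(*k,q)+.5)*1.5-.5).astype(np.float32)
        return -cv2.remap(m,v[:,0:1],v[:,1:2],1).mean()
    best=min((minimize(f,np.array(p0)+[a,b,c],method="Nelder-Mead") for a in(-4,0,4) for b in(-4,0,4) for c in(-1.5,0,1.5)),key=lambda r:r.fun)
    p=best.x; print(png,p[:2].round(1),"yaw deg",np.degrees(p[2]/50).round(2),best.fun)
if __name__=="__main__":
    z=np.load("w7.npz");k=[z[f] for f in z.files]
    c=[onz(*k,((a+.5)/1.5-.5,(b+.5)/1.5-.5),80) for a,b in[(285,195),(417,149),(497,350),(378,394)]]; print(np.round(c)); c0=np.mean(c,0)
    d=c[0]-c[3]; y=np.arctan2(-d[0],d[1]); print(c0,np.degrees(y))
    fit("w7.png","w7.npz",[(54,88,80)],[c0[0],c0[1],y*50])
    fit("w7.png","w7.npz",[(54,88,80),(47,81,80)],[c0[0],c0[1],y*50])
    fit("w6.png","w6.npz",[(54,88,30)],[427.4,-306.3,0])
    fit("w6.png","w6.npz",[(7,40,62)],[427.4,-304,0])
E
python3 fit.py
```

```text
[[399. 217.  80.]
 [494. 248.  80.]
 [560.  95.  80.]
 [466.  56.  80.]]
[479.8547292  153.86314135  80.        ] 22.395874982735556
w7.png [485.6 156.3] yaw deg 22.31 -51.176937103271484
w7.png [484.7 157.7] yaw deg 22.07 -51.71623992919922
w6.png [ 468.4 -292.1] yaw deg -0.0 -31.936525344848633
w6.png [ 424.6 -303.4] yaw deg 2.75 -42.74824905395508
```

```bash
python3 - <<'E'
from h import *
def prof(png,npz,cx,cy,yaw,hx,hy,h):
    z=np.load(npz);k=[z[f] for f in z.files]; g=cv2.imread("pics/"+png,0).astype(np.float32)
    c,s=np.cos(np.radians(yaw)),np.sin(np.radians(yaw)); t=np.linspace(-.6,.6,50)
    for nm in("+x","-x","+y","-y"):
        sg=1 if nm[0]=="+" else -1; out=[]
        for o in range(-22,15,1):
            P=np.c_[0*t+sg*(hx+o),t*hy] if nm[1]=="x" else np.c_[t*hx,0*t+sg*(hy+o)]
            q=np.c_[c*P[:,0]-s*P[:,1]+cx,s*P[:,0]+c*P[:,1]+cy,0*t+h]
            v=((proj(*k,q)+.5)*1.5-.5).astype(np.float32); out.append(int(cv2.remap(g,v[:,:1],v[:,1:],1).mean()))
        print(nm,"from -22:",out)
print("pan");prof("w7.png","w7.npz",482,155.5,22.2,54,88,80)
print("lid");prof("w6.png","w6.npz",427.5,-305,0.5,54,88,30)
E
```

```text
pan
+x from -22: [153, 159, 161, 162, 163, 157, 120, 87, 106, 141, 148, 145, 142, 154, 178, 182, 178, 175, 165, 133, 109, 112, 114, 114, 114, 117, 133, 159, 169, 168, 169, 168, 168, 169, 168, 168, 168]
-x from -22: [94, 79, 73, 73, 73, 73, 72, 73, 73, 73, 73, 72, 85, 117, 132, 135, 135, 136, 151, 176, 182, 182, 181, 175, 162, 164, 169, 169, 169, 169, 169, 169, 169, 169, 169, 169, 169]
+y from -22: [150, 152, 155, 159, 164, 168, 171, 165, 133, 95, 85, 94, 122, 143, 147, 145, 150, 171, 183, 182, 179, 170, 140, 105, 102, 104, 104, 104, 104, 104, 103, 104, 104, 105, 105, 104, 104]
-y from -22: [50, 50, 50, 49, 53, 63, 70, 81, 108, 129, 135, 134, 133, 130, 134, 157, 177, 182, 179, 172, 150, 117, 94, 88, 87, 86, 86, 86, 87, 87, 87, 87, 87, 87, 87, 87, 87]
lid
+x from -22: [206, 206, 206, 206, 206, 206, 206, 195, 171, 163, 166, 166, 168, 170, 170, 167, 166, 166, 163, 150, 133, 138, 154, 156, 155, 155, 155, 155, 155, 155, 155, 155, 155, 155, 155, 155, 155]
-x from -22: [206, 205, 205, 206, 206, 205, 205, 205, 206, 203, 183, 170, 169, 168, 166, 163, 161, 163, 165, 166, 165, 155, 141, 144, 153, 154, 154, 154, 155, 155, 154, 154, 154, 154, 154, 154, 154]
+y from -22: [204, 204, 204, 204, 204, 204, 188, 152, 151, 161, 159, 159, 159, 159, 159, 158, 154, 146, 130, 105, 88, 92, 93, 93, 92, 92, 92, 91, 93, 112, 137, 140, 139, 139, 139, 137, 128]
-y from -22: [206, 206, 206, 206, 206, 206, 206, 206, 206, 206, 206, 196, 183, 174, 171, 171, 171, 171, 172, 171, 172, 170, 164, 158, 155, 155, 155, 155, 155, 155, 154, 152, 150, 148, 148, 148, 147]
```

Side profiles give the pan centre at about (479.5, 155.4) with yaw 22.2°, and the lid at about (426.3, -307) with yaw near 0. Both came from the same camera, so common bias largely cancels. I'm returning to take the lid by its handle.

Request:
{"method": "move_arm", "body": {"rows": "1 -60 -5 0 0;1 -120 -11 0 0;1 -180 -16 0 0;1 -240 -22 0 0;1 -300 -28 0 0;1 -360 -33 0 0;0.6 -420 -39 40 0;0.6 -485 -44.5 90 0;0.6 -485 -44.5 150 0;0.6 -485 -44.5 180 0"}}

```text
clock: 15.18
tool_pos: [424.7, -307.6, 118.8]
tool_rot: [0.709, 0.706, -0.0, -0.001]
contact_force: [-0.3, 0.3, 0.5]
gripper_width: 0.599
finger_force: 0.0
```

Request:
{"method": "move_arm", "body": {"rows": "0.6 0 0 20 0;0.6 0 0 40 0;0.6 0 0 55 0;0.6 0 0 65 0;0.6 0 0 65 0;0.3 0 0 65 0;0 0 0 65 0;0 0 0 65 0;0 0 0 65 0;0 0 0 65 0", "newtons": 50}}

```text
clock: 16.42
tool_pos: [427.2, -306.1, 57.2]
tool_rot: [0.707, 0.707, -0.0, 0.001]
contact_force: [-0.8, 0.6, 5.4]
gripper_width: 0.153
finger_force: 50.5
```

Request:
{"method": "move_arm", "body": {"rows": "0 0 0 -10 0;0 0 0 -30 0;0 0 0 -80 0;0 0 0 -130 0;0 0 0 -180 0;0 0 0 -220 0;0 0 0 -243 0;0 0 0 -243 0"}}

```text
clock: 17.42
tool_pos: [427.2, -306.2, 301.2]
tool_rot: [0.707, 0.707, -0.0, 0.001]
contact_force: [0.1, -0.2, -2.9]
gripper_width: 0.155
finger_force: 49.7
```

```bash
python3 - <<'E'
from h import *
W=cam("wrist"); np.savez("w8.npz",*W[1:]); save("w8.png",cv2.resize(W[0],None,fx=1.5,fy=1.5,interpolation=2)); s=bot.read_state(); print(s["contact_force"],s["wrist_torque"],s["tool_pos"],s["gripper_width"])
C=cam("scene"); save("s8.png",C[0])
# lid +y end edge of the plate in tool frame: column profile along image centre at plate-top height (tool z=+27)
g=cv2.cvtColor(W[0],cv2.COLOR_RGB2GRAY).astype(np.float32)
tp=s["tool_pos"]
for x in(-40,-25,25,40):
    P=np.c_[np.full(45,tp[0]+x),tp[1]+np.arange(65,110),np.full(45,tp[2]-28)]
    v=proj(*W[1:],P).astype(np.float32); print(x,cv2.remap(g,v[:,:1],v[:,1:],1).ravel().astype(int).tolist())
for y in(60,75):
    P=np.c_[tp[0]+np.r_[-64:-34,35:65],np.full(60,tp[1]+y),np.full(60,tp[2]-28)]
    v=proj(*W[1:],P).astype(np.float32); print(y,cv2.remap(g,v[:,:1],v[:,1:],1).ravel().astype(int).tolist())
E
```

```text
[ 0.31439466  0.84318024 -1.20895189] [ 0.02089953  0.01124983 -0.06135136] [ 426.92071522 -305.77482488  299.39236435] 0.15437289519431224
-40 [239, 230, 232, 230, 239, 241, 237, 231, 214, 170, 199, 201, 199, 199, 200, 197, 197, 197, 197, 194, 166, 137, 194, 191, 191, 191, 191, 191, 192, 192, 190, 190, 188, 178, 166, 163, 166, 165, 163, 164, 163, 164, 150, 97, 66]
-25 [198, 204, 215, 221, 224, 222, 220, 213, 199, 147, 186, 188, 188, 190, 188, 186, 189, 189, 190, 188, 165, 134, 192, 193, 189, 191, 191, 189, 189, 167, 111, 111, 109, 111, 115, 135, 147, 158, 168, 169, 174, 176, 175, 176, 178]
25 [153, 153, 155, 151, 153, 151, 152, 153, 143, 111, 112, 110, 110, 110, 112, 111, 111, 111, 108, 110, 108, 103, 112, 114, 113, 113, 113, 112, 113, 113, 113, 113, 112, 111, 103, 102, 103, 105, 105, 106, 112, 137, 163, 184, 189]
40 [149, 149, 148, 150, 149, 149, 149, 148, 143, 115, 114, 115, 118, 114, 115, 112, 114, 117, 114, 114, 114, 119, 189, 189, 189, 190, 189, 190, 188, 189, 188, 185, 187, 187, 187, 133, 100, 107, 103, 106, 106, 109, 125, 153, 176]
60 [191, 191, 191, 193, 192, 148, 121, 127, 141, 134, 125, 130, 173, 192, 196, 198, 195, 193, 191, 194, 196, 197, 202, 200, 233, 242, 241, 241, 241, 241, 150, 152, 153, 149, 151, 149, 151, 151, 114, 117, 118, 118, 117, 119, 121, 119, 120, 120, 118, 116, 179, 235, 234, 235, 234, 234, 236, 236, 235, 235]
75 [213, 217, 219, 220, 219, 218, 221, 220, 222, 220, 222, 217, 173, 191, 194, 195, 192, 190, 190, 193, 195, 196, 199, 200, 199, 197, 195, 194, 196, 194, 118, 117, 116, 115, 114, 114, 119, 117, 116, 115, 115, 113, 116, 117, 118, 118, 118, 113, 116, 111, 112, 125, 144, 166, 178, 197, 223, 226, 220, 149]
```

The lid hangs squarely, centred within about 1 mm of the TCP. I'll carry it high over the scale to above the pan.

Request:
{"method": "move_arm", "body": {"rows": "0 55 6 -10 0;0 110 13 -10 0;0 165 19 -10 -3;0 220 25 -10 -8;0 275 32 -10 -14;0 330 38 -10 -20;0 390 45 -10 -22.2;0 440 50 0 -22.2;0 462 53 0 -22.2;0 462 53 0 -22.2"}}

```text
clock: 18.77
tool_pos: [478.9, 157.6, 297.4]
tool_rot: [0.557, 0.831, -0.001, -0.001]
contact_force: [0.0, -0.1, -1.8]
gripper_width: 0.152
finger_force: 49.6
```

Request:
{"method": "move_arm", "body": {"rows": "0 0 0 0 0;0 0 0 40 0;0 0 0 80 0;0 0 0 110 0;0 0 0 135 0;0 0 0 145 0;0 0 0 145 0;0 0 0 145 0"}}

```text
clock: 19.77
tool_pos: [480.5, 156.1, 155.5]
tool_rot: [0.558, 0.83, 0.001, 0.001]
contact_force: [1.0, -0.3, -1.3]
gripper_width: 0.151
finger_force: 49.4
```

```bash
python3 - <<'E'
from h import *
s=bot.read_state();print(s["tool_pos"],R.from_quat(s["tool_rot"]).as_matrix()[:,1],s["contact_force"])
W=cam("wrist");np.savez("w9.npz",*W[1:]); save("w9.png",W[0]); C=cam("scene"); save("s9.png",C[0])
E
```

```text
[480.47940561 156.08357104 155.54496993] [0.92602042 0.37746991 0.00162657] [ 1.03913739 -0.32558964 -1.29900535]
```

Request:
{"method": "move_arm", "body": {"rows": "0 0 0 6 0;0 0 0 12 0;0 0 0 17 0;0 0 0 20 0;0 0 0 22 0;0 0 0 22 0"}}

```text
clock: 20.62
tool_pos: [479.8, 156.3, 132.2]
tool_rot: [0.558, 0.83, -0.0, 0.0]
contact_force: [0.4, 0.4, -2.3]
gripper_width: 0.152
finger_force: 49.5
```

Request:
{"method": "move_arm", "body": {"rows": "0 0 0 2 0;0 0 0 4 0;0 0 0 6 0;0 0 0 7 0;0 0 0 7 0"}}

```text
clock: 21.25
tool_pos: [479.8, 156.3, 125.2]
tool_rot: [0.558, 0.83, -0.0, 0.0]
contact_force: [0.0, -0.4, -2.2]
gripper_width: 0.15
finger_force: 49.5
```

The lip has entered the mouth without touching the sides. On down to the beads, then release.

Request:
{"method": "move_arm", "body": {"rows": "0 0 0 1 0;0 0 0 2 0;0 0 0 3 0;0 0 0 3 0"}}

```text
clock: 21.75
tool_pos: [480.0, 156.9, 123.3]
tool_rot: [0.558, 0.83, 0.001, 0.0]
contact_force: [-3.2, 5.2, 7.0]
gripper_width: 0.154
finger_force: 51.0
```

Request:
{"method": "move_arm", "body": {"rows": "0 0 0 -1.5 0;0.3 0 0 -1.5 0;0.5 0 0 -1.5 0;0.5 0 0 -1.5 0;0.5 0 0 -20 0;0.5 0 0 -45 0;0 30 0 -50 0;0 60 0 -50 0;0 60 0 -50 0;0 60 0 -50 0"}}

```text
clock: 23.0
tool_pos: [457.5, 211.6, 173.1]
tool_rot: [0.558, 0.83, 0.0, 0.0]
contact_force: [0.5, -0.1, 0.3]
gripper_width: 0.0
finger_force: 0.0
```

Request:
{"method": "move_arm", "body": {"rows": "0 0 0 20 0;0 0 0 40 0;0 0 0 50 0;0 0 0 54 0;0 0 0 56 0;0 0 0 56 0"}}

```text
clock: 23.75
tool_pos: [457.4, 211.9, 116.7]
tool_rot: [0.558, 0.83, 0.0, 0.0]
contact_force: [-0.2, 0.3, 0.1]
gripper_width: 0.001
finger_force: 0.0
```

Request:
{"method": "move_arm", "body": {"rows": "0 0 0 1 0;0 0 0 2 0;0 0 0 3 0;0 0 0 4 0;0 0 0 4.5 0;0 0 0 4.5 0"}}

```text
clock: 24.5
tool_pos: [457.4, 211.8, 112.3]
tool_rot: [0.558, 0.83, 0.0, 0.0]
contact_force: [-1.0, -1.0, 4.8]
gripper_width: -0.002
finger_force: 2.4
```

Request:
{"method": "move_arm", "body": {"rows": "0 0 0 1 0;0 0 0 1.5 0;0 0 0 2 0;0 0 0 2 0"}}

```text
clock: 25.0
tool_pos: [457.9, 211.6, 111.4]
tool_rot: [0.558, 0.83, 0.0, 0.001]
contact_force: [-4.1, -2.4, 13.9]
gripper_width: 0.001
finger_force: 6.6
```

Request:
{"method": "move_arm", "body": {"rows": "0 0 0 0.5 0;0 0 0 1 0;0 0 0 1.5 0;0 0 0 2 0;0 0 0 2 0"}}

```text
clock: 25.62
tool_pos: [456.7, 211.8, 107.2]
tool_rot: [0.558, 0.83, -0.0, -0.0]
contact_force: [1.4, 0.6, -0.2]
gripper_width: -0.003
finger_force: 0.0
```

The first end snapped: the force dropped to 0. I'll confirm by following it down.

Request:
{"method": "move_arm", "body": {"rows": "0 0 0 1 0;0 0 0 2 0;0 0 0 3 0;0 0 0 4 0;0 0 0 4 0"}}

```text
clock: 26.25
tool_pos: [457.2, 211.9, 105.0]
tool_rot: [0.558, 0.83, 0.0, 0.0]
contact_force: [-6.2, -0.8, 10.8]
gripper_width: 0.005
finger_force: 5.9
```

Contact at about 105, as expected for one end home. Now the other end.

Request:
{"method": "move_arm", "body": {"rows": "0 0 0 -20 0;0 0 0 -50 0;0 -10 0 -62 0;0 -60 0 -62 0;0 -120 0 -62 0;0 -120 0 -62 0;0 -120 0 -40 0;0 -120 0 -15 0;0 -120 0 -6 0;0 -120 0 -6 0"}}

```text
clock: 27.5
tool_pos: [501.8, 101.0, 109.1]
tool_rot: [0.558, 0.83, -0.0, -0.001]
contact_force: [-0.6, 0.3, 0.7]
gripper_width: 0.001
finger_force: 0.0
```

Request:
{"method": "move_arm", "body": {"rows": "0 0 0 1 0;0 0 0 2 0;0 0 0 3 0;0 0 0 4 0;0 0 0 4 0"}}

```text
clock: 28.12
tool_pos: [502.4, 100.8, 105.7]
tool_rot: [0.558, 0.83, -0.0, -0.0]
contact_force: [0.5, -0.2, -0.4]
gripper_width: 0.002
finger_force: 0.0
```

Request:
{"method": "move_arm", "body": {"rows": "0 0 0 1 0;0 0 0 2 0;0 0 0 3 0;0 0 0 3.5 0;0 0 0 3.5 0"}}

```text
clock: 28.75
tool_pos: [502.5, 100.8, 103.0]
tool_rot: [0.558, 0.83, 0.0, 0.0]
contact_force: [-2.5, -0.3, 6.8]
gripper_width: 0.001
finger_force: 3.5
```

Contact at 103, so this end is already down. I'll load it to make sure it's home.

Request:
{"method": "move_arm", "body": {"rows": "0 0 0 1 0;0 0 0 2 0;0 0 0 2.5 0;0 0 0 2.5 0"}}

```text
clock: 29.25
tool_pos: [502.6, 100.8, 102.9]
tool_rot: [0.558, 0.83, 0.0, 0.001]
contact_force: [-13.2, -0.0, 28.6]
gripper_width: -0.002
finger_force: 14.1
```

Request:
{"method": "move_arm", "body": {"rows": "0 0 0 -20 0;0 0 0 -50 0;0 10 0 -62 0;0 60 0 -62 0;0 120 0 -62 0;0 120 0 -62 0;0 120 0 -40 0;0 120 0 -15 0;0 120 0 -6 0;0 120 0 -6 0"}}

```text
clock: 30.5
tool_pos: [456.8, 211.6, 105.3]
tool_rot: [0.558, 0.83, -0.0, -0.0]
contact_force: [0.4, -0.3, 0.4]
gripper_width: -0.002
finger_force: 0.0
```

Request:
{"method": "move_arm", "body": {"rows": "0 0 0 1 0;0 0 0 2 0;0 0 0 3 0;0 0 0 3 0;0 0 0 3 0"}}

```text
clock: 31.12
tool_pos: [457.4, 211.9, 103.1]
tool_rot: [0.558, 0.83, 0.0, 0.0]
contact_force: [0.8, -0.0, 1.3]
gripper_width: -0.001
finger_force: 0.8
```

Request:
{"method": "move_arm", "body": {"rows": "0 0 0 1 0;0 0 0 2 0;0 0 0 3 0;0 0 0 3 0"}}

```text
clock: 31.62
tool_pos: [457.5, 211.9, 102.9]
tool_rot: [0.558, 0.83, 0.0, 0.001]
contact_force: [-11.5, -2.4, 27.3]
gripper_width: 0.001
finger_force: 13.8
```

Both ends bottom out at TCP 102.9 (plate top at 86) under about 28 N. I'll probe the second end once more, then retreat.

Request:
{"method": "move_arm", "body": {"rows": "0 0 0 -20 0;0 0 0 -50 0;0 -10 0 -62 0;0 -60 0 -62 0;0 -120 0 -62 0;0 -120 0 -62 0;0 -120 0 -40 0;0 -120 0 -15 0;0 -120 0 -5 0;0 -120 0 -5 0"}}

```text
clock: 32.88
tool_pos: [502.2, 101.0, 104.6]
tool_rot: [0.558, 0.83, -0.0, -0.0]
contact_force: [-0.1, -0.6, 0.6]
gripper_width: -0.001
finger_force: 0.0
```

Request:
{"method": "move_arm", "body": {"rows": "0 0 0 1 0;0 0 0 1.5 0;0 0 0 2 0;0 0 0 2 0"}}

```text
clock: 33.38
tool_pos: [502.6, 100.8, 103.1]
tool_rot: [0.558, 0.83, 0.0, 0.0]
contact_force: [-0.5, 0.2, 2.5]
gripper_width: -0.002
finger_force: 1.2
```

Request:
{"method": "move_arm", "body": {"rows": "0 0 0 1 0;0 0 0 1 0"}}

```text
clock: 33.62
tool_pos: [502.7, 100.8, 103.0]
tool_rot: [0.558, 0.83, 0.0, 0.0]
contact_force: [-4.6, 0.6, 11.1]
gripper_width: -0.005
finger_force: 5.6
```

Request:
{"method": "move_arm", "body": {"rows": "0 0 0 -30 0;0 0 0 -80 0;0 30 0 -140 0;0.5 60 0 -195 0;0.5 80 -10 -195 0;0.5 80 -10 -195 0;0.5 80 -10 -195 0"}}

```text
clock: 34.5
tool_pos: [462.8, 170.7, 295.4]
tool_rot: [0.558, 0.83, -0.001, -0.001]
contact_force: [-0.5, 0.9, 0.2]
gripper_width: 0.497
finger_force: 0.0
```

```bash
python3 - <<'E'
from h import *
s=bot.read_state();print(s["clock"],s["tool_pos"],s["contact_force"],s["joint_velocities"].round(3))
W=cam("wrist");np.savez("w10.npz",*W[1:]); save("w10.png",cv2.resize(W[0],None,fx=1.5,fy=1.5,interpolation=2))
for n in("scene","side"): save(n+"10.png",cam(n)[0])
from fit import fit
for z in(86,91,96): fit("w10.png","w10.npz",[(54,88,z)],[480,156,.388*50])
a,b=[cv2.imread(f"pics/scene{k}.png").astype(int) for k in("0","10")]
d=(abs(a-b).max(2)>40).astype(np.uint8); n,l,st,c=cv2.connectedComponentsWithStats(d)
print([(st[i][:5].tolist()) for i in range(1,n) if st[i][4]>25])
E
```

```text
34.5 [462.80100609 170.71571143 295.37866345] [-0.4510567   0.92979647  0.1807021 ] [-0.013  0.008  0.     0.003  0.001  0.001]
w10.png [481.9 157.9] yaw deg 22.72 -34.56635665893555
w10.png [467.1 153.1] yaw deg 22.27 -31.927019119262695
w10.png [460.5 167.5] yaw deg 23.11 -30.666820526123047
[[0, 0, 315, 214, 26988], [54, 124, 7, 20, 61], [180, 135, 18, 8, 48], [182, 141, 16, 16, 126], [57, 146, 22, 20, 189], [252, 162, 18, 9, 122], [120, 171, 131, 65, 3029], [88, 201, 32, 49, 530], [324, 221, 49, 51, 1307]]
```

Both ends stay down at home height, and no bystander was touched. Handing in.

```bash
python3 -c "
from plant import bot
print(bot.sign_off())"
```

```text
the job is handed in; nothing more can be done
None
```

The lid is on the pan, released, with both ends snapped in. Probing 60 mm either side of the middle found the plate at its home height at both ends. I laid it flat and let go before taking it again. The job was handed in at about 35 s; I had no picture views left to look at the closed pan, and the bystanders' positions weren't measured afterwards.

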